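# Put the tray's stock into the rotary carousel and close it

### The arm

A 6-joint arm with a two-finger parallel gripper is mounted at the origin on the work surface. World frame = base frame: x ahead of the robot, y to its left, z up, the work surface at z = 0. Lengths are in m, angles in rad, forces in N, time in s.
With the tool pointing down it reaches from about 0.3 to 0.85 m from the base axis. Payload 5.4 kg.
Tool frame: the origin (TCP) lies between the finger pads; the fingertips stand r.tip_extent ahead of it and the grasp point (between the pads) lies 5 mm behind it (r.tip_extent is the distance from the TCP to the fingertips, in m); z points along the fingers, y is the line along which they close (so a half turn about z gives the same grasp; the last joint's range is limited). The gripper opens to 85 mm and grips with 20 to 120 N. Pads are 22 mm wide; open, the fingers measure 114 mm over their backs; the gripper's body (76 mm by 85 mm) begins 54 mm behind the grasp point. The pads swing forward as they close: fully open they stand 13 mm farther back than shut.
Start: joints at [-1.396, 0.158, 1.597, -0, 1.386, -0.21], TCP at [0.216, -0.533, 0.245] pointing down, gripper open.
Joint ranges: [-2.91, 2.91], [-0.94, 2.29], [0.18, 2.7], [-1.29, 4.43], [0.17, 2.64], [-3, 3]. Speed limits (rad/s): [2.57, 2.57, 3.14, 3.14, 3.14, 3.14].

### API

Orientations are given as [roll, pitch, yaw] about the fixed x, y, z axes, in that order (R = Rz(yaw) Ry(pitch) Rx(roll)).
In Python, from workcell import r, gripper_to, grab_frame, camera_model, readout gives the robot as it stands. Calls block until the motion is done:
- r.move_to(position, orientation): joint-space move of the TCP to a pose.
- r.line_to(position, vel=0.15, rotation=None): straight line of the TCP; rotation=None keeps the orientation; vel is the mean speed in m/s.
- r.move_j(angles): joint-space move.
- gripper_to(opening): finger opening in m; the grip force is fixed at half the most; returns when the fingers have stopped.
- r.wait(seconds).
- r.solve_ik(position, orientation): joint angles nearest the present ones, or None.
- grab_frame(name): name is "scene" or "top" or "wrist"; returns the picture (384x512x3 uint8, blue, green, red); there is no depth.
- camera_model(name): a dict with "fov_y" (degrees; the focal length in pixels is half the picture's height over the tangent of half this angle, whatever the lens; pixels are square), "cx", "cy" (the principal point, pixels), "cam_to_world" (4x4, takes a point from camera to world coordinates). Camera axes: x right, y down, z forward; pixel columns grow to the right and rows downward; lengths in m; the calibration is good to about 2 mm. A picture is of the moment at which its call begins: read the wrist's pose just before it. camera_model takes no time and is no camera call; for the wrist camera it gives the pose at the moment of the call.
A pose or a line that the arm cannot do raises r.IKError and nothing moves.
- r.sign_off(): hands the job in; it is judged then, once.
Readings, each from a call of its own:
- readout.read_time_s(): time.
- readout.read_joint_positions(): joint angles.
- readout.read_joint_velocities(): joint speeds.
- readout.read_joint_efforts(): joint torques, N m.
- readout.read_position(): TCP position.
- readout.read_ee_rot(): TCP orientation.
- readout.read_contact_force(): force on the tool from outside, world axes, zero at the start.
- readout.read_wrist_torque(): the same for the moment, N m.
- readout.read_gripper_width(): finger opening in m.
- readout.read_grasp_force(): force on a finger pad.
Only numpy, scipy, OpenCV 4.12 (cv2) and the standard library are available. Lean on these libraries where they do the work, as an engineer would, in place of code of your own. Each camera call takes 0.05 s, during which the arm holds its last target. There are 200 camera calls.

### The job

Put everything from the desk tray away in the rotary carousel, apart from the steel paperweight, which stays in the tray: turn the cover by its post until the opening lines up with the right bay and drop each item in, tape rolls in the bay marked with one rib, squeegee blocks in the bay with two ribs, the blade case in the bay with three ribs. Only when everything is in, close the carousel by turning the opening squarely over the blank quarter, which has no ribs. Leave the other things on the desk where they are.

Things in the scene. Friction and masses are not known exactly. Their poses are not given: they have to be found in the camera images.
- drum: the carousel: fixed round grey drum, wall 288 mm across, 120 mm high, at any yaw. Origin on its axis at desk level, z up. Walls 5 mm thick along its x and y axes part it into four quarter bays, floor 6 mm up. Upright ribs on the outer wall, out to 168 mm from the axis, mark the middles of the bays: one rib at +x+y, two at -x+y, three at -x-y, none at +x-y, which is blank (solid deck under the cover)
- slot (a point): centre of the opening in the turning white cover, on its upper face (129 mm up; cover 8 mm thick, 294 mm across), 88 mm from the axis. Opening: rectangle 86 mm along the radius (45 to 131 mm from the axis), 72 mm across it. The cover turns either way about the drum's axis without stops or detents, needs 2 to 3 N at the post and stays where left
- post (a point): top centre of the black round post on the cover, diametrically opposite the opening, 100 mm from the axis: 26 mm diameter, 35 mm tall, top 164 mm above the desk; the post is fixed on the cover and is used to turn it
- bay_one (a point): centre of the bay's opening at the level of the cover's upper face (129 mm high), 88 mm from the drum's axis, the one with one rib: for tape rolls
- bay_two (a point): centre of the bay's opening at the level of the cover's upper face (129 mm high), 88 mm from the drum's axis, the one with two ribs: for squeegee blocks
- bay_three (a point): centre of the bay's opening at the level of the cover's upper face (129 mm high), 88 mm from the drum's axis, the one with three ribs: for the blade case
- bay_blank (a point): centre of the blank quarter at the level of the cover's upper face (129 mm high), 88 mm from the drum's axis, the quarter without ribs
- tray: fixed light wooden tray 250 mm (x) by 330 mm (y), floor 4 mm and rim 18 mm above the desk, the rim 4 mm thick. Origin at the centre of its underside
- roll_a: a small roll of edging tape: cream disc 60 mm across and 32 mm thick with a filled brown core, 80 g; lies flat in the tray at the start. Origin at its middle, z along the roll's axis; may be absent
- roll_b: like roll_a; may be absent
- block_a: a squeegee block: grey plastic, 78 mm long (x), 45 mm wide (y), 32 mm high (z), felt along one long edge, 90 g. Origin at its middle; may be absent
- block_b: like block_a; may be absent
- case_a: a slim spare-blade case: black bar with a bare metal end cap, 78 mm long (x), 26 mm wide (y), 32 mm high (z), 80 g. Origin at its middle; may be absent
- weight: bystander in the tray: steel paperweight 42 mm across, 42 mm high with a small knob, 350 g; to be left. Origin at the centre of its underside
- masking: bystander: wide roll of masking tape, 112 mm across, 48 mm high. Origin at the centre of its underside
- stapler: bystander: stapler 130 mm long, 50 mm high. Origin at the centre of its underside
- mouse: bystander: computer mouse 105 mm long, 60 mm wide, 34 mm high. Origin at the centre of its underside
- scissors: bystander: scissors 190 mm long lying flat. Origin at their middle on the desk
There are look-alikes about, which are no part of the job. What is shaped like the roll_b but green is not meant. Leave any yellow look-alike of the block_b alone.

How it is judged:
By the outcome, as a careful person would: the job done as asked, in the order asked, and still so for the second after the job is handed in, with the robot touching nothing.
Of roll_a, roll_b, block_a, block_b, case_a only 4 to 5 are there at a start; the rules pass over those that are not, and their reading is None.
At some moment in a run one of roll_a, roll_b, block_a, block_b, case_a may be knocked a few centimetres aside while the robot is not near it.
Once in a run the grip may slacken for a moment while it holds something.
It also fails if it takes over 210 s, if anything falls off the work surface, if the arm or the gripper's body presses on something with over 40 N, if the wrist force passes 120 N, or if a joint passes its speed limit or range.

## Working session

There is one attempt and no reset: what is moved stays moved. The work goes in short steps, each a Python script; the robot and the scene stay as the last script left them, time stands still between calls to the robot, and variables do not carry over. Pictures are saved under pics/ and viewed, at most 14 in all, crops included, and the job is handed in when it is done.

```bash
ls; mkdir -p pics
python3 - <<'E'
from workcell import r, gripper_to, grab_frame, camera_model, readout
import cv2
for n in ("top","scene"):
    im=grab_frame(n); cv2.imwrite(f"pics/{n}0.png",im); 
    cv2.imwrite(f"pics/{n}0b.png",cv2.resize(im,(800,600),interpolation=cv2.INTER_CUBIC)); print(n,camera_model(n))
print(r.tip_extent, readout.read_time_s())
E
```

```text
pics
top {'fov_y': 54.240615397515775, 'cx': 251.66288964702508, 'cy': 183.64331847119573, 'cam_to_world': array([[ 0.00791946, -0.99748564,  0.07042503,  0.45270946],
       [-0.99985023, -0.00681509,  0.01590797, -0.01279249],
       [-0.01538801, -0.07054047, -0.99739022,  1.44691884],
       [ 0.        ,  0.        ,  0.        ,  1.        ]])}
scene {'fov_y': 52.84897932554537, 'cx': 250.89520353295325, 'cy': 196.9217132921068, 'cam_to_world': array([[-0.59996562,  0.68437099, -0.41433997,  1.0765127 ],
       [ 0.80000771,  0.50973868, -0.31647141,  0.39128983],
       [-0.00537874, -0.52134713, -0.85332774,  1.15369459],
       [ 0.        ,  0.        ,  0.        ,  1.        ]])}
0.014 0.1
```

View pics/top0b.png

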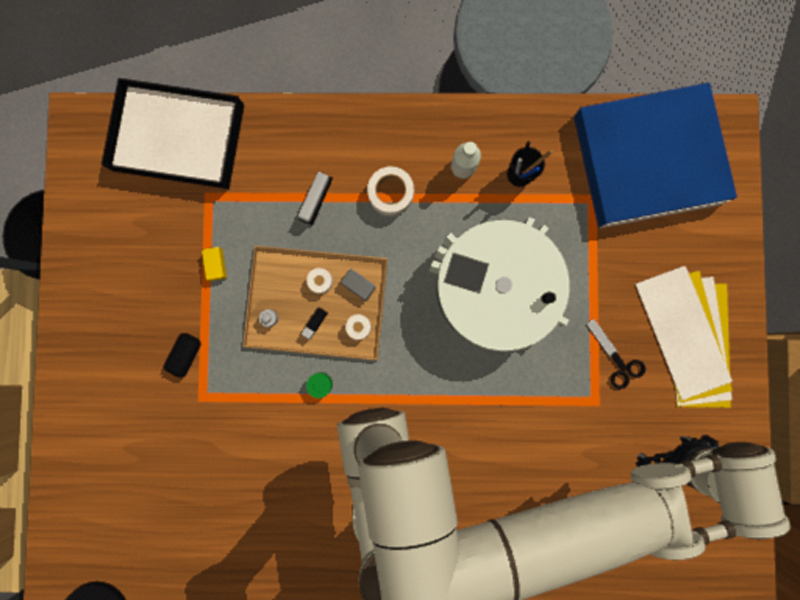

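View pics/scene0b.png

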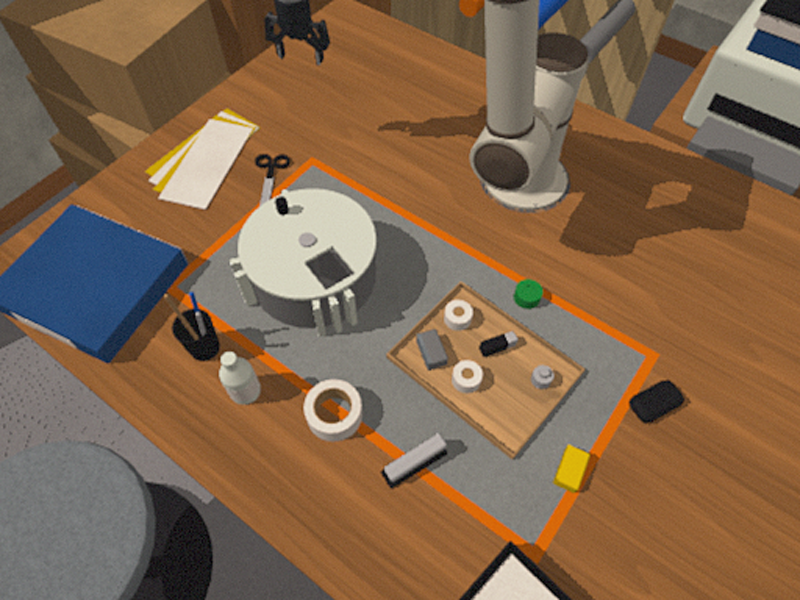

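The top view (800x600 scale) shows:
- **Tray:** cream rolls at (318,280) and (357,327), a grey block at (358,285), the black case with metal cap at (315,323), and the steel weight at (267,318).
- **Look-alikes, outside the tray:** green roll at (319,385) and yellow block at (213,264). I'll leave these alone.
- **Drum:** centre about (503,285), opening at (466,272), post at (548,297). Two ribs are at (538,226), three at (440,252) and one at (563,321). The opening is near bay three.

There is only one block, so one of the five possible items is absent.

```bash
cat > h.py <<'E'
from workcell import r, gripper_to, grab_frame, camera_model, readout
import numpy as np, cv2
def pix(m,u,v,z):
    f=192/np.tan(np.radians(m["fov_y"])/2); T=m["cam_to_world"]
    d=T[:3,:3]@np.array([(u-m["cx"])/f,(v-m["cy"])/f,1]); o=T[:3,3]
    return o+d*(z-o[2])/d[2]
def proj(m,p):
    f=192/np.tan(np.radians(m["fov_y"])/2); T=m["cam_to_world"]
    c=T[:3,:3].T@(np.asarray(p)-T[:3,3]); return np.array([m["cx"]+f*c[0]/c[2],m["cy"]+f*c[1]/c[2]])
def down(yaw): return [np.pi,0,yaw]   # tool y axis = -(−sin,cos): closing line at yaw+90deg
def look(cam,name,scale=1.5625):
    m=camera_model(cam); im=grab_frame(cam); cv2.imwrite(f"pics/{name}.png",im)
    cv2.imwrite(f"pics/{name}b.png",cv2.resize(im,(800,600),interpolation=cv2.INTER_CUBIC)); np.save(f"pics/{name}.npy",m,allow_pickle=True); return im,m
E
python3 - <<'E'
from h import *
m=camera_model("top"); s=1.5625
for n,u,v,z in [("rollA",318,280,.036),("rollB",357,327,.036),("block",358,285,.036),("case",315,323,.036),("weight",267,318,.04),("slot",466,272,.129),("hub",503,285,.13),("post",548,297,.164),("rib2",538,226,.12),("rib3",440,252,.12),("rib1",563,321,.12),("green",319,385,.032),("trayc",315,304,.018)]:
    print(n,pix(m,u/s,v/s,z).round(3))
im=cv2.imread("pics/top0.png")
w=((im.min(2)>175)).astype(np.uint8); n,l,st,c=cv2.connectedComponentsWithStats(w)
k=l[int(310/s),int(490/s)]; cs,_=cv2.findContours((l==k).astype(np.uint8),cv2.RETR_EXTERNAL,cv2.CHAIN_APPROX_NONE)
e=cv2.fitEllipse(cv2.convexHull(cs[0])); print(e, pix(m,*e[0],.129).round(4))
print(readout.read_ee_rot(), readout.read_position(), camera_model("wrist"))
E
```

```text
rollA [0.568 0.192 0.036]
rollB [0.455 0.096 0.036]
block [0.556 0.095 0.036]
case [0.464 0.198 0.036]
weight [0.475 0.313 0.04 ]
slot [ 0.581 -0.156  0.129]
hub [ 0.552 -0.239  0.13 ]
post [ 0.524 -0.331  0.164]
rib2 [ 0.688 -0.321  0.12 ]
rib3 [ 0.627 -0.098  0.12 ]
rib1 [ 0.472 -0.375  0.12 ]
green [0.316 0.186 0.032]
trayc [0.51  0.201 0.018]
((321.6967468261719, 180.03421020507812), (83.96888732910156, 89.38737487792969), 138.3795166015625) [ 0.5602 -0.238   0.129 ]
[-3.13988357e+00 -3.53100410e-04  3.84772474e-01] [ 0.21569906 -0.53242416  0.24441053] {'fov_y': 58.52130705700507, 'cx': 249.23803119880284, 'cy': 191.3486105125527, 'cam_to_world': array([[ 0.37440935, -0.89599958, -0.23875174,  0.27645372],
       [-0.92726039, -0.36245407, -0.09388941, -0.50852745],
       [-0.00241167,  0.2565381 , -0.96653111,  0.37331408],
       [ 0.        ,  0.        ,  0.        ,  1.        ]])}
```

Run:
```python
from h import *
r.move_to([.595,-.238,.42],down(0)); look("wrist","wd"); print(readout.read_time_s())
r.move_to([.56,.20,.32],down(0)); look("wrist","wt"); print(readout.read_time_s())
a=cv2.imread("pics/wd.png");b=cv2.imread("pics/wt.png")
```

```text
2.0
3.7
```

View pics/wdb.png

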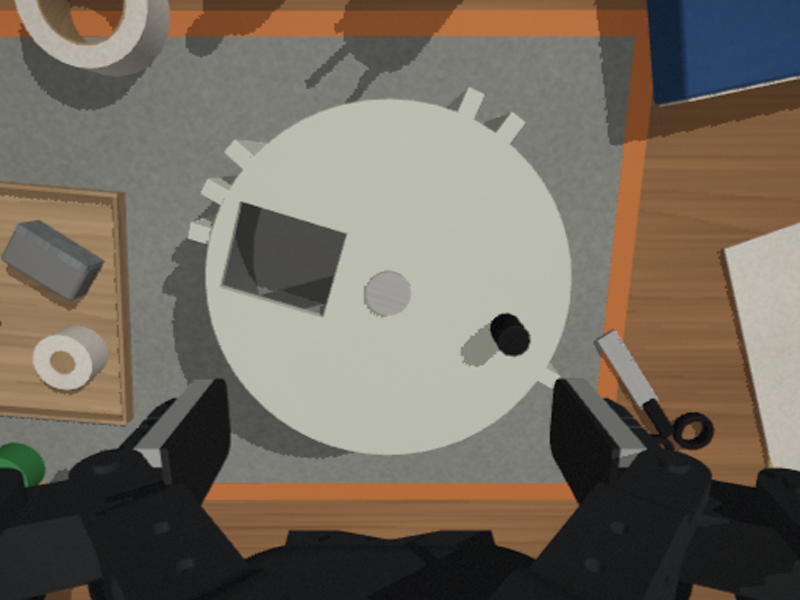

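View pics/wtb.png

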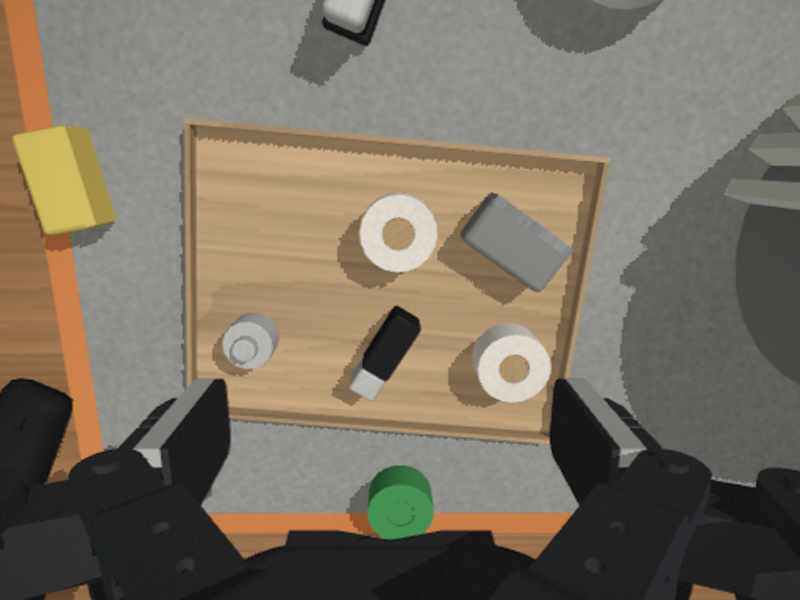

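The drum view shows slot corners at (241,203), (346,235), (325,316) and (222,287), the hub at (387,293) and the post top near (514,340). In the tray view the rolls are at (399,234) and (514,369), the block at (517,243), the case at (388,348) and the weight at (246,345).

Run:
```python
from h import *
s=1.5625
m=np.load("pics/wd.npy",allow_pickle=True).item(); P=lambda u,v,z:pix(m,u/s,v/s,z)
hub=P(387,293,.131); 
im=cv2.imread("pics/wd.png"); w=(im.min(2)>120).astype(np.uint8)
# cover rim by clicks
rim=np.array([P(u,v,.129)[:2] for u,v in [(390,99),(571,265),(206,265),(390,454),(300,121),(255,420),(520,410)]])
A=np.c_[2*rim,np.ones(len(rim))]; q=np.linalg.lstsq(A,(rim**2).sum(1),rcond=None)[0]
C=q[:2]; print("centre",C,"R",np.sqrt(q[2]+C@C),"hub",hub)
sl=np.array([P(u,v,.129)[:2] for u,v in [(241,203),(346,235),(325,316),(222,287)]]); sc=sl.mean(0)
print("sides",np.linalg.norm(sl-np.roll(sl,1,0),axis=1)); 
ang=lambda p:np.degrees(np.arctan2(*(p[:2]-C)[::-1]))
print("slot",sc,np.linalg.norm(sc-C),ang(sc)); po=P(514,340,.164); print("post",po,np.linalg.norm(po[:2]-C),ang(po))
for n,l in [("1",[(550,375)]),("2",[(472,97),(513,122)]),("3",[(240,150),(213,190),(198,230)])]:
    for u,v in l: p=P(u,v,.12); print(n,ang(p),np.linalg.norm(p[:2]-C))
m=np.load("pics/wt.npy",allow_pickle=True).item(); P=lambda u,v,z:pix(m,u/s,v/s,z)
print("rolls",P(399,234,.036),P(514,369,.036), "roll dia",np.linalg.norm(P(360,232,.036)-P(438,232,.036)))
b=np.array([P(u,v,.036) for u,v in [(495,195),(570,250),(542,290),(463,235)]]); print("block",b.mean(0),np.linalg.norm(b-np.roll(b,1,0),axis=1),np.degrees(np.arctan2(*(b[1]-b[0])[1::-1])))
print("weight",P(244,348,.045))
cv2.imwrite("pics/c.png",np.hstack([cv2.resize(cv2.imread("pics/wt.png")[180:270,210:300],(400,400)),cv2.resize(cv2.imread("pics/wt.png")[110:200,285:375],(400,400))]))
```

```text
centre [ 0.54953854 -0.23546383] R 0.1498952390092015 hub [ 0.55357192 -0.2364982   0.131     ]
sides [0.06983063 0.08444914 0.06896637 0.08579966]
slot [ 0.5793253  -0.15436889] 0.0863923569999116 69.83135019596389
post [ 0.52505548 -0.33285907  0.164     ] 0.100425366688632 -104.11054841547335
1 -117.00617865171859 0.15814793335841087
2 -23.1127791819401 0.16654926243361873
2 -35.71217399205588 0.16655092539823735
3 44.18752139315966 0.16063074614418513
3 57.89595085481018 0.15987098495068836
3 70.37344544324377 0.15944780299338446
rolls [0.56833239 0.19171947 0.036     ] [0.45619161 0.09636454 0.036     ] roll dia 0.060287015441565416
block [0.56106618 0.09936271 0.036     ] [0.03830369 0.07381455 0.03755923 0.07784229] -124.98543849389102
weight [0.478366   0.31580354 0.045     ]
```

View pics/c.png

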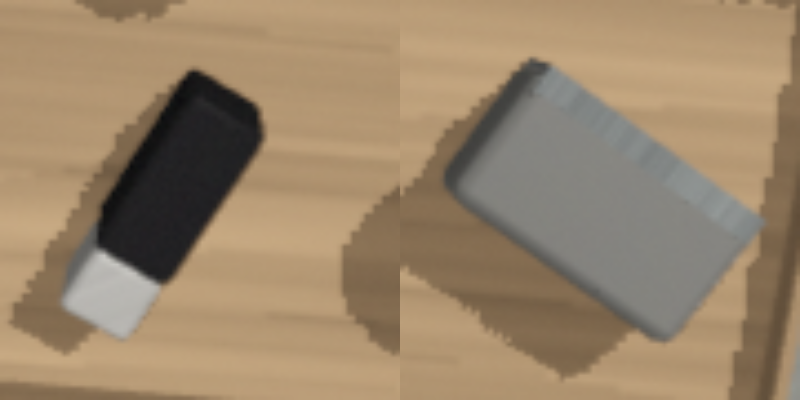

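The crops show the case axis running from (94,320) at the metal cap to (233,118), and the block with its felt edge up and to the right. The drum centre comes out at about (0.5537, -0.237), the slot at 73°, and the bays at one -119.6°, two -29.6°, three 60.4° and blank 150.4°.

```bash
cat >> h.py <<'E'
C=np.array([.5537,-.237]); BAY={1:-119.6,2:-29.6,3:60.4,0:150.4}
pol=lambda a,R: C+R*np.array([np.cos(np.radians(a)),np.sin(np.radians(a))])
def goto(p,yaws,z):
    q0=np.array(readout.read_joint_positions()); best=None
    for y in yaws:
        q=r.solve_ik([*p[:2],z],down(y))
        if q is not None and (best is None or abs(np.array(q)-q0).max()<best[0]): best=(abs(np.array(q)-q0).max(),q,y)
    r.move_j(best[1]); return best[2]
def F(): return np.round(readout.read_contact_force(),1)
def T(): return round(readout.read_time_s(),1)
def turn(a0,a1,yaw0):
    """grip post at angle a0 (deg), swing to a1; yaw0 = tool yaw (deg) at start, turns along"""
    gripper_to(.06); goto(pol(a0,.1),[np.radians(yaw0)],.23)
    r.line_to([*pol(a0,.1),.147],vel=.15); gripper_to(.015)
    print("post grip",readout.read_gripper_width(),F())
    n=max(1,int(np.ceil(abs(a1-a0)/10)))
    for k in range(1,n+1):
        a=a0+(a1-a0)*k/n; r.line_to([*pol(a,.1),.147],vel=.15,rotation=down(np.radians(yaw0+a-a0)))
    print("after",F(),T()); gripper_to(.05); r.line_to([*pol(a1,.1),.23],vel=.2)
def pick(p,yaws,z,pre,close):
    gripper_to(pre); y=goto(p,yaws,.15); r.line_to([*p[:2],z],vel=.12); gripper_to(close)
    w=readout.read_gripper_width(); print("grip",w,readout.read_grasp_force(),F())
    r.line_to([*p[:2],.25],vel=.2); print("up",readout.read_gripper_width(),readout.read_grasp_force(),T())
E
python3 - <<'E'
from h import *
m=np.load("pics/wt.npy",allow_pickle=True).item()
cr=np.array([(205,97),(262,140),(125,340),(64,300)])*90/400+[210,180]
b=np.array([pix(m,u,v,.036) for u,v in cr]); print("case",b.mean(0),np.linalg.norm(b-np.roll(b,1,0),axis=1),np.degrees(np.arctan2(*(b[1]+b[0]-b[2]-b[3])[1::-1])))
turn(-106.9,-119.6,73.1)
im,_=look("top","t1"); cv2.imwrite("pics/t1c.png",cv2.resize(im[110:260,140:390],(800,480),interpolation=cv2.INTER_CUBIC))
E
```

```text
case [0.46523512 0.20271172 0.036     ] [0.07450449 0.02073378 0.07369866 0.0219157 ] -33.11318243989008
post grip 0.024035113673497362 [-1.4  1.5  5.8]
after [-1.7  0.4  5.7] 7.7
```

View pics/t1c.png

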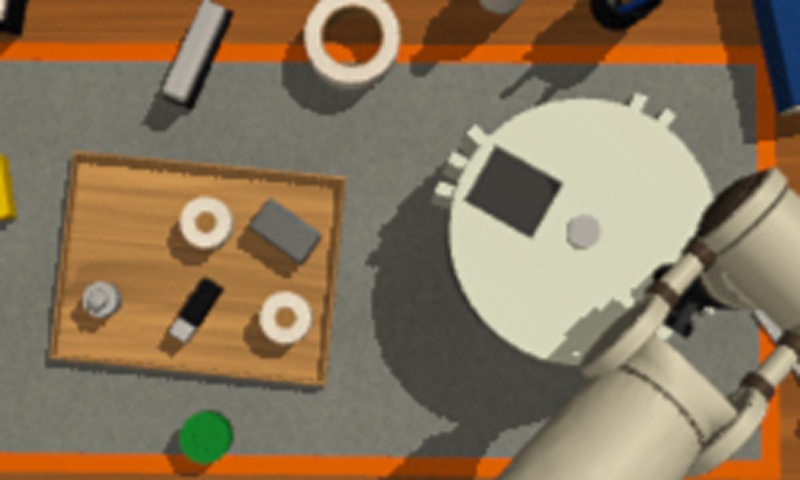

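The cover turned and the opening now faces the three ribs. The tray items haven't moved. Next is the case.

```bash
cat >> h.py <<'E'
def over(bay,yaws,name):
    p=pol(BAY[bay],.088); y=goto(p,yaws,.20); print("over",readout.read_gripper_width(),readout.read_grasp_force(),F()); look("wrist",name); return p
def drop(p,z=.151):
    r.line_to([*p,z],vel=.1); print("low",F(),readout.read_gripper_width()); gripper_to(.08); r.wait(.4); r.line_to([*p,.25],vel=.25); print(T())
E
python3 - <<'E'
from h import *
a=np.radians(-33.1); pick([.4652,.2027],[a,a+np.pi],.030,.06,.01)
f=np.radians(BAY[3]); over(3,[f,f-np.pi],"case_over")
E
```

```text
grip 0.024726286340256344 59.890100955963135 [-0.7  0.6  5.7]
up 0.025081588996598295 59.17105972766876 13.7
over 0.024339499798699305 59.2020982503891 [-0.1  0.3 -0.1]
```

View pics/case_overb.png

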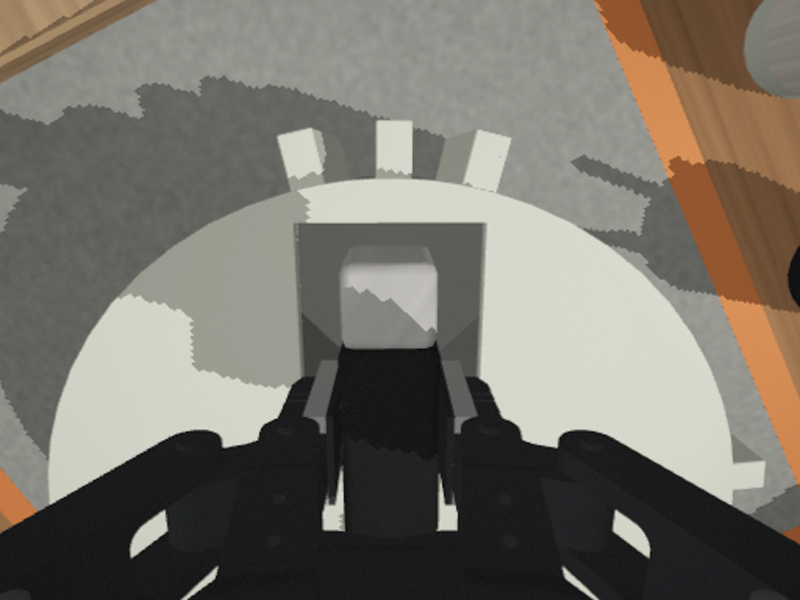

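The case is held straight and sits centred over the slot. The middle rib at (394,150) lines up with the opening, columns 295–486.

Run:
```python
from h import *
m=np.load("pics/case_over.npy",allow_pickle=True).item(); s=1.5625
u=np.array([np.cos(np.radians(60.4)),np.sin(np.radians(60.4))]);t=np.array([-u[1],u[0]])
for n,a,b,z in [("slot outer L",295,223,.129),("slot outer R",486,223,.129),("case end",388,264,.206),("rib mid",394,121,.12)]:
    d=pix(m,a/s,b/s,z)[:2]-C; print(n,d@u,d@t)
```

```text
slot outer L 0.13019301536542233 0.035297164261101376
slot outer R 0.1302468415116191 -0.03581826317918071
case end 0.1298213187169432 0.00047043292507278754
rib mid 0.16688464042735734 -0.00153001586989373
```

The slot pose matches to within 1 mm. The case sits about 3 mm too far outward, so I'll shift it inward and drop it. Then I'll turn the cover to bay two and pick the block.

```bash
sed -i 's/,\.147\]/,.150]/g' h.py
python3 - <<'E'
from h import *
drop(pol(60.4,.0852)); r.line_to([*pol(60.4,.0852),.27]); look("wrist","case_in")
turn(-119.6,-209.6,60.4)
r.move_to([.56,.20,.32],down(0)); look("wrist","wt2"); print(T())
a=cv2.imread("pics/wt2b.png");b=cv2.imread("pics/case_inb.png")
cv2.imwrite("pics/m2.png",np.hstack([a[100:450,150:620],cv2.resize(b,(330,350))]))
E
```

```text
low [ 0.6 -0.4 -0.2] 0.024727435156024487
17.3
post grip 0.024534660409020203 [0.4 1.2 6.5]
after [-4.5  2.7  9.3] 22.8
25.3
```

View pics/m2.png

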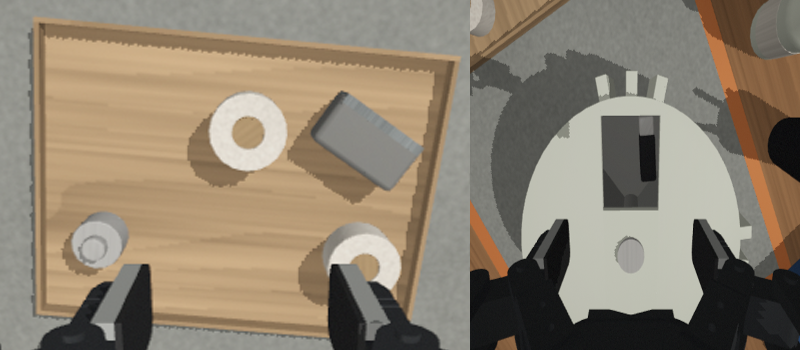

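The case lies in bay three. The block and both rolls are where they were. Picking the block.

Run:
```python
from h import *
a=np.radians(55); pick([.561,.0994],[a,a-np.pi],.030,.062,.03)
f=np.radians(BAY[2]); over(2,[f,f-np.pi,f+np.pi],"block_over")
```

```text
grip 0.04340913374571571 62.830166816711426 [-0.1 -0.5  5.4]
up 0.04395479078718738 62.24324941635132 29.3
over 0.043623025548092255 62.222442626953125 [ 0.6  0.7 -2.2]
```

View pics/block_overb.png

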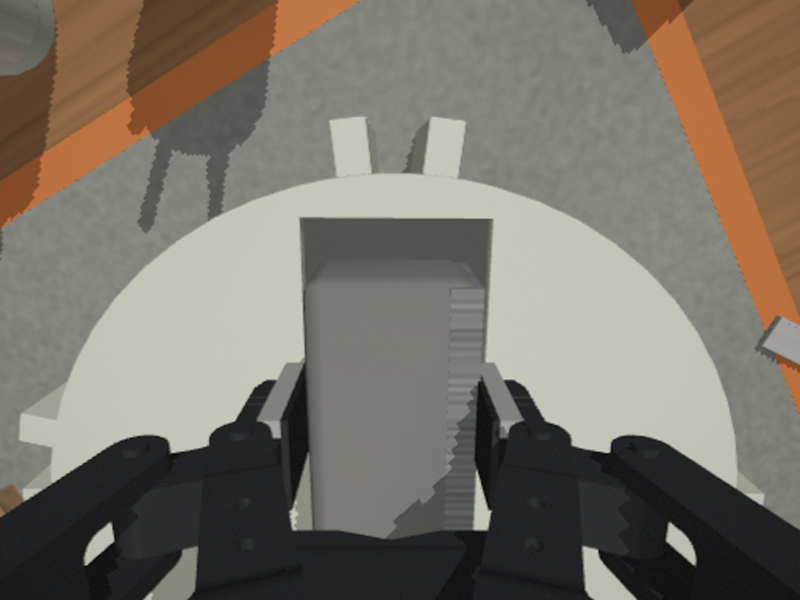

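The block is held straight and centred. The slot's outer corners are at (300,218) and (492,219), and the block's end edge is at row 288 (top) and 261 (bottom).

Run:
```python
from h import *
m=np.load("pics/block_over.npy",allow_pickle=True).item(); s=1.5625
f=np.radians(BAY[2]); u=np.array([np.cos(f),np.sin(f)]);t=np.array([-u[1],u[0]])
def R(a,b,z): d=pix(m,a/s,b/s,z)[:2]-C; return np.array([d@u,d@t])
L,Q=R(300,218,.129),R(492,219,.129); e1,e2=R(395,288,.206),R(395,261,.174); print(L,Q,e1,e2,R(398,118,.12))
err=(e1[0]+e2[0])/2-.127; want=(L[0]+Q[0])/2-.131; sh=want-err; lat=(L[1]+Q[1])/2; print("shift",sh,lat)
if abs(sh)<.008 and abs(lat)<.004:
    p=C+u*(.088+sh)+t*lat; drop(p); r.line_to([*p,.27]); look("wrist","block_in")
    turn(150.4,60.4,150.4)
    r.move_to([.56,.20,.32],down(0)); look("wrist","wt3"); print(T())
    a=cv2.imread("pics/wt3b.png");b=cv2.imread("pics/block_inb.png")
    cv2.imwrite("pics/m3.png",np.hstack([a[100:450,150:620],cv2.resize(b,(330,350))]))
```

```text
[0.13099819 0.03474406] [ 0.13070472 -0.03661372] [1.23141770e-01 2.78815149e-05] [ 0.12346737 -0.00022955] [ 0.1668971  -0.00162408]
shift 0.0035468857058195136 -0.0009348286097946752
low [ 0.6 -0.2  0.2] 0.043573511203434404
32.8
post grip 0.024355079294047347 [-0.9  0.5  5.6]
after [-1.8 -1.8  8.2] 40.2
42.6
```

View pics/m3.png

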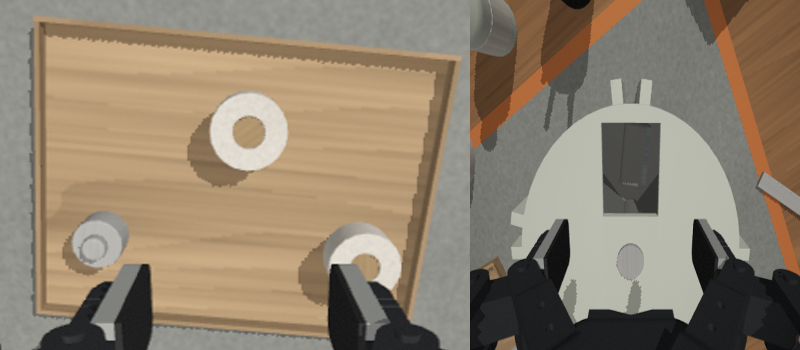

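The block is gone from the tray and it went cleanly through the slot. Both rolls are unmoved. I'll do roll A into bay one.

Run:
```python
from h import *
h=np.pi/2; pick([.5683,.1917],[h,-h],.028,.082,.045)
if readout.read_gripper_width()>.055:
    f=np.radians(BAY[1]); p=over(1,[f,f+np.pi],"ra_over")
    if readout.read_gripper_width()>.055:
        drop(p); r.line_to([*p,.27]); look("wrist","ra_in")
        r.move_to([.56,.20,.32],down(0)); look("wrist","wt4"); print(T())
        g=lambda n,w:cv2.resize(cv2.imread(f"pics/{n}b.png"),(w,300))
        cv2.imwrite("pics/m4.png",np.vstack([np.hstack([g("ra_over",400),g("ra_in",400)]),np.hstack([g("wt4",400),cv2.resize(cv2.imread("pics/block_in.png")[120:245,195:310],(400,300))])]))
```

```text
grip 0.057827275684883425 64.9239706993103 [0.8 0.6 6.2]
up 0.05790526009189678 64.25538897514343 47.2
over 0.05797245295711574 64.11726951599121 [-0.4  1.1 -0.2]
low [ 0.  -0.1 -0.3] 0.057953412626728235
51.1
53.3
```

View pics/m4.png

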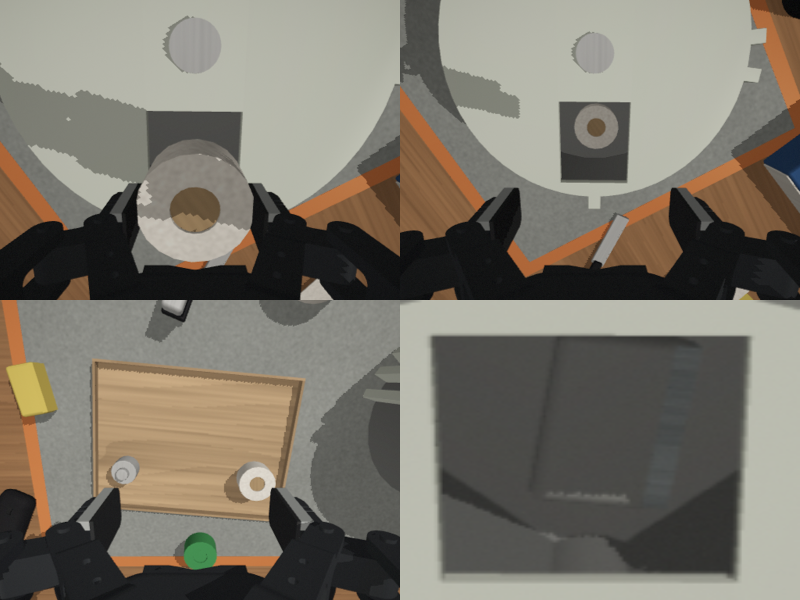

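Roll A lies in bay one and the block is visible in bay two. Roll B is unmoved. I'll drop it slightly farther out.

Run:
```python
from h import *
h=np.pi/2; pick([.4562,.0964],[h,-h],.028,.082,.045)
if readout.read_gripper_width()>.055:
    f=np.radians(BAY[1]); over(1,[f,f+np.pi],"rb_over"); p=pol(BAY[1],.095)
    if readout.read_gripper_width()>.055:
        drop(p); r.line_to([*p,.27]); look("wrist","rb_in")
        g=lambda n:cv2.resize(cv2.imread(f"pics/{n}b.png"),(400,300))
        cv2.imwrite("pics/m5.png",np.hstack([g("rb_over"),g("rb_in")]))
```

```text
grip 0.057838401876464225 64.18689608573914 [-0.3  0.2  5. ]
up 0.05806852029328349 64.15667295455933 57.9
over 0.05799605501148553 64.10869359970093 [ 0.3  0.2 -1.4]
low [-0.1  0.2 -0.4] 0.058093691806489704
61.4
```

View pics/m5.png

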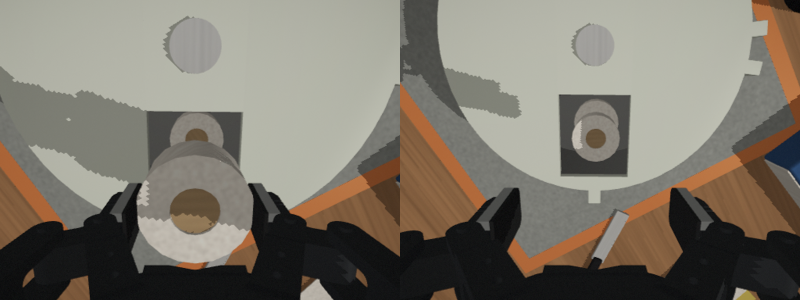

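Both rolls are in bay one, stacked well below the cover. Now I'll close the carousel over the blank quarter and check it.

Run:
```python
from h import *
turn(60.4,-29.6,60.4)
r.move_to([.595,-.238,.42],down(0)); look("wrist","close"); print(T())
a=cv2.imread("pics/close.png")
```

```text
post grip 0.024325892324988007 [-0.5  0.   6.7]
after [-2.1 -1.7  6.2] 66.9
68.7
```

View pics/closeb.png

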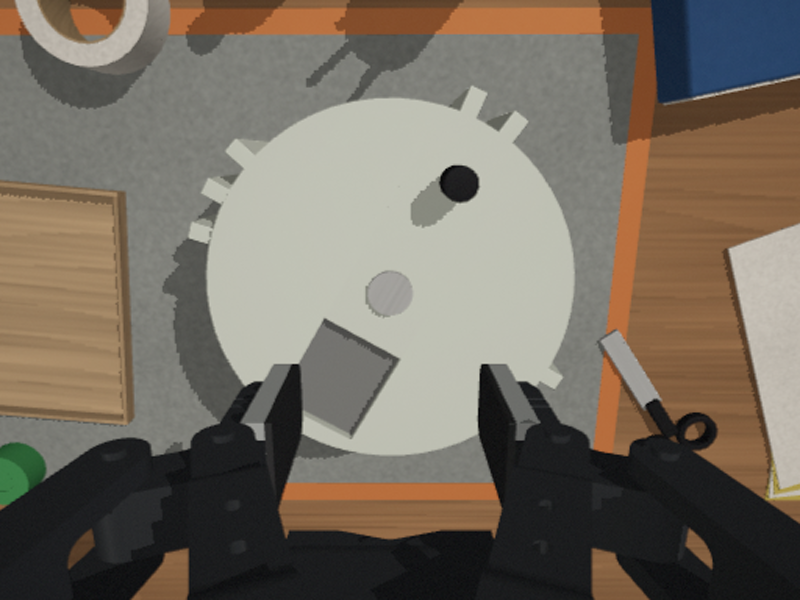

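Run:
```python
from h import *
m=np.load("pics/close.npy",allow_pickle=True).item(); s=1.5625
A=lambda d:np.degrees(np.arctan2(d[1],d[0]))
P=lambda a,b,z:pix(m,a/s,b/s,z)[:2]
h=P(389,293,.131);print(h)
print("post",A(P(460,183,.164)-h),A(P(460,183,.164)-C)); c1,c2,c3=[P(*k,.129) for k in[(324,320),(399,359),(351,438)]]
print("slot axis",A(c3-c2)); r2=(P(474,96,.12)+P(515,121,.12))/2; print("rib2",A(r2-h),A(r2-C)); print("slot c",A((c1+c3)/2-C))
```

```text
[ 0.5536019 -0.2366582]
post -29.623727632349798 -29.48201356046904
slot axis 150.46859590109096
rib2 -29.60595339901658 -29.517279267679857
slot c 150.48925522971638
```

The opening is square over the blank quarter to within 0.5°, so I'm handing in.

```bash
python3 -c "
from h import *
print(F(),T()); print(r.sign_off())"
```

```text
[ 0.7 -0.2 -0.1] 68.7
the job is handed in; nothing more can be done
None
```

Job handed in at 68.7 s: both tape rolls, the one squeegee block present and the blade case are in their bays, the opening is square over the blank quarter, and the paperweight and other desk items were left alone.

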